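# Stow the charged large battery

### The arm

A 7-joint arm with a two-finger parallel gripper is mounted at the origin on the work surface. World frame = base frame: x ahead of the robot, y to its left, z up, the work surface at z = 0. Lengths are in mm, angles in rad, forces in N, time in s.
With the tool pointing down it reaches from about 400 to 850 mm from the base axis. Payload 10.4 kg.
Tool frame: the origin (TCP) lies midway between the tips of the shut fingers; the grasp point (between the pads) lies 19 mm behind it; z points along the fingers, y is the direction in which the jaws open and shut (so a half turn about z gives the same grasp; the last joint's range is limited). The gripper opens to 87 mm and grips with 3 to 60 N. Pads are 19 mm wide; open, the fingers measure 117 mm over their backs; the gripper's body (75 mm by 190 mm) begins 51 mm behind the grasp point.
Start: joints at [-1.319, 0.332, -0.065, 1.46, 0.022, 1.35, -0.088], TCP at [169.583, 601.576, 222.576] pointing down, gripper open.
Joint ranges: [-2.6, 2.6], [-0.5, 2.12], [-1.47, 1.34], [0.16, 2.42], [-1.27, 4.41], [0.06, 2.06], [-2.6, 2.6]. Speed limits (rad/s): [2.22, 2.22, 2.79, 2.79, 3.14, 3.14, 3.14].

### API

Orientations are given as a rotation vector (axis times angle).
In Python, from rig import manip gives the robot as it stands.
- The arm moves only by the tool send_rows, never from a script. Its argument "rows" is a list of rows, each an object with "claw": the closure, from -1 (fully open) to 1 (shut), so that 0 is half open; "travel": the shift along the tool's x, y, z in cm, a list of three; "turn": the turn about the tool's z in degrees. In form: [{"claw": claw, "travel": [tx, ty, tz], "turn": turn}, ...]. A call has 1 to 20 rows; each row shifts and turns the commanded pose from where the row before left it, along the tool's axes as they then stand; what a row does not reach is not made up. A row lasts 1/10 s, in which the tool goes at most 50 mm and 8.59 degrees, less where a joint would pass 70% of its speed; a pose out of reach is approached as far as the arm can. A call with a gripper value outside its range is refused whole. The fingers move at their own pace and stop on an object; "grip_force" is the grip in N (left out, the last holds). Time passes only in rows, so rows that do not move let the fingers close. It gives the time, the measured TCP pose, the force and the opening at its end, in the units of the state.
- manip.state(): the state, without advancing time (a new reading comes with each control period).
- manip.snapshot(name): name is "scene" or "top" or "wrist"; returns the picture (420x560x3 uint8, red, green, blue); there is no depth.
- manip.camera_info(name): a dict with "intrinsics" (3x3 intrinsics, pixels), "k1" (the pictures are not rectified: a ray, as slopes to the right and down, at radius r is drawn at 1 + k1 r^2 times it, then the intrinsics apply), "rvec" (rotation vector, rad) and "tvec" (3), from world to camera coordinates, as OpenCV has them. Camera axes: x right, y down, z forward; pixel columns grow to the right and rows downward; lengths in mm; the calibration is good to about 2 mm. A picture is of the moment at which its call begins: read the wrist's pose just before it. camera_info takes no time and is no camera call; for the wrist camera it gives the pose at the moment of the call.
- manip.hand_in(): hands the job in, once; it reports no verdict.
The state is a dict: "time_s": time; "qpos": joint angles; "qvel": joint speeds; "tau": joint torques, N m; "ee_pos": TCP position; "orientation": TCP orientation; "ft_force": force on the tool from outside, world axes, zero at the start; "moment": the same for the moment, N m; "width": finger opening in mm.
Only numpy, scipy, OpenCV 4.12 (cv2) and the standard library are available. Lean on these libraries where they do the work, as an engineer would, in place of code of your own. Each camera call takes 0.05 s, during which the arm holds its last target.

### The job

The large battery pack on the charger is full: pinch in its two snap tabs and, keeping them pressed, lift it straight out of its sloping bay without forcing the latch. Stand it gently upright in a free pocket of the storage rack, stem down and fully home, and let go. Leave the other packs and everything else on the bench as they are.

Things in the scene. Friction and masses are not known exactly. Their poses are not given: they have to be found in the camera images.
- charger: Fixed dark two-bay battery charger, 170 mm wide (y), 105 mm high at the back. Origin on the bench below the middle of its sloping top; the front (-x) looks roughly to the robot. The top, 116 mm long, slopes 30 deg down to the front; both bays are square to it: the way out of a bay is (-0.5, 0, 0.866) in the charger's frame. Bays lie 76 mm apart along y, a pack in each.
- bay0 (a point): Centre of the mouth of the bay at the charger's -y side, in the plane of the sloping top, 76 mm above the bench; axes are the charger's (not sloped). Mouth 43 mm up the slope by 33 mm along y, in a 6 mm plate whose underside catches the barbs; 1.5 mm play round a stem.
- bay1 (a point): The same for the bay at the charger's +y side.
- large_pack: The pack to move: the thicker (58 mm against 38) and taller of the two on the charger, in either bay. Black plastic, grey band, up to 0.5 kg. Origin: centre of the stem's foot; z from stem to cap; x across the snap tabs. Stem 40 (x) by 30 (y), z 0 to 34; flange 52 (x), z 34 to 37; body 46 (x) by 58 (y) up to z = 84. In the bay, z lies along the bay's axis, the flange on the sloping top.
- large_tabs (a point): Point midway between the large pack's two snap tabs, 62 mm up z from its origin (28 mm above the sloping top); axes are the pack's. A grey ribbed button on each of the +x and -x faces, 20 mm along y by 24 mm along z, centred at this height; 60 mm over both buttons at rest, 48 mm with both fully in.
- large_pack_tab_a (a joint): Inward travel of the large pack's tab on its -x face: 0 sprung out, 0.006 m fully in; spring 3.6 N to start, 7 N fully in. The button carries a barb beside the stem (50 mm over both barbs at rest, z = 20 to 27) that hooks under the bay's mouth; fully in frees it.
- large_pack_tab_b (a joint): The same for the tab on its +x face.
- slim_pack: Smaller pack in the charger's other bay, still charging: stays there. Frame, stem, flange and tabs as the large pack's; body 46 (x) by 38 (y) up to z = 77.
- rack: Fixed grey storage rack, a block 86 (x) by 196 (y) by 36 mm high with three pockets in a row along y, 64 mm apart. Origin at the centre of its underside, z up. Each pocket, 62 (x) by 42 (y) and 32 deep, takes a pack's stem upright, tabs facing the rack's +x and -x; the foot then stands on the pocket floor, the flange 2 mm above the block.
- pocket0 (a point): Centre of the floor of the pocket at the rack's -y end, 4 mm above the bench: occupied by the spare pack.
- pocket1 (a point): The same for the middle pocket: free.
- pocket2 (a point): The same for the pocket at the rack's +y end: free.
- spare_pack: A slim pack standing in pocket0; it stays there. Same shape and frame as slim_pack.
- riveter: Cordless riveting tool lying on its side on the bench beyond the charger and rack, about 260 by 190 by 62 mm, 1.4 kg; stays there. Origin on the bench under its barrel.
- parts_bin: Blue open bin 160 by 110 by 70 mm with rivets, to the robot's left; stays there. Origin at the centre of its underside.
- die_set: Steel die block 90 by 70 mm, 56 mm high, to the robot's right; stays there. Origin at the centre of its underside.
Mind the look-alikes: they are no part of the job. Leave any blue look-alike of the rack alone.

How it is judged (in metres and radians):
On the way, in this order (a step that is already met when the one before it is completed fails the run):
1. both snap tabs of the large pack are pressed in while it is still home in its bay (value of joint each of large_pack_tab_a, large_pack_tab_b above 0.004 m and distance of large_pack from where it was at the start of the episode below 0.008 m), for 0.1 s.
2. the large pack is out of its bay, clear of the charger (distance of large_pack from where it was at the start of the episode above 0.045 m and contact force between large_pack and charger below 0.1 N), for 0.1 s.
At the end, for the whole second after the job is handed in: The large pack stands in a free pocket of the rack, foot within 5 mm of the pocket floor and 14 mm of its centre, within 0.15 rad of upright, at rest, tabs sprung out (under 1.5 mm in); slim pack within 10 mm, spare pack 20 mm, riveter, bin and die block 30 mm of where they were (((x of large_pack in the frame of pocket1 between -0.014 and 0.014 m and y of large_pack in the frame of pocket1 between -0.014 and 0.014 m and z of large_pack in the frame of pocket1 below 0.005 m) or (x of large_pack in the frame of pocket2 between -0.014 and 0.014 m and y of large_pack in the frame of pocket2 between -0.014 and 0.014 m and z of large_pack in the frame of pocket2 below 0.005 m)) and angle between large_pack's own z axis and vertical below 0.15 rad and linear speed of large_pack below 0.02 m/s and value of joint each of large_pack_tab_a, large_pack_tab_b below 0.0015 m and distance of slim_pack from where it was at the start of the episode below 0.01 m and distance of spare_pack from where it was at the start of the episode below 0.02 m and distance of each of riveter, parts_bin, die_set from where it was at the start of the episode below 0.03 m); the robot touches nothing.
It fails at once if the large pack is forced against the charger (over 80 N) (contact force between large_pack and charger above 80 N).
It fails at once if the large pack is dropped (moves faster than 0.5 m/s with no finger on it) (contact force between the fingers and large_pack below 0.1 N and linear speed of large_pack above 0.5 m/s).
It fails at once if the slim pack on the charger is disturbed (over 10 mm) (distance of slim_pack from where it was at the start of the episode above 0.01 m).
It fails at once if another bystander is pushed about (distance of spare_pack from where it was at the start of the episode above 0.02 m or distance of any of riveter, parts_bin, die_set from where it was at the start of the episode above 0.03 m).
It also fails if it takes over 42 s, if anything falls off the work surface, if the arm or the gripper's body presses on something with over 40 N, if the wrist force passes 120 N, or if a joint passes its speed limit or range.

## Working session

There is one attempt and no reset: what is moved stays moved. The work goes in short steps, Python scripts to look and compute and a tool call to move; the robot and the scene stay as the last step left them, time stands still between calls to the robot, and variables do not carry over. Pictures are saved under pics/ and viewed, and the job is handed in when it is done.

Besides the shell and the picture viewer there is one more tool, called after "Emit:" as a command line: name --argument value ..., lists and objects as JSON in quotes. send_rows: Moves the arm, as the interface text tells. Its arguments: {"type":"object","properties":{"rows":{"type":"array"},"grip_force":{"type":"number"}},"required":["rows"]}

```bash
ls; mkdir -p pics
python3 - <<'E'
from rig import manip
import cv2
print(manip.state())
for n in ["scene","top","wrist"]:
    print(n,manip.camera_info(n))
    cv2.imwrite(f"pics/{n}0.png",manip.snapshot(n)[:,:,::-1])
E
```

```text
pics
{'time_s': 0.0, 'qpos': array([-1.31860619,  0.33285521, -0.06470611,  1.46094763,  0.02160786,
        1.34986168, -0.08849084]), 'qvel': array([-1.01479072e-03, -1.80907416e-04, -1.00254152e-03, -8.99310854e-05,
       -6.90524853e-04,  7.07143640e-04,  1.61556785e-03]), 'tau': array([-6.72593706e-05, -6.23226213e+01,  2.48511345e-02, -3.89904785e+01,
       -6.12260518e-02,  3.94575647e-02,  1.31805168e-04]), 'ee_pos': array([169.49215233, 601.18719256, 221.76133268]), 'orientation': array([-4.30207232e-01, -3.11187507e+00,  2.15312969e-03]), 'ft_force': array([ 0.1066414 ,  0.0163982 , -0.47181905]), 'moment': array([-0.03993903, -0.02595137, -0.06494259]), 'width': 86.85230707270384}
scene {'intrinsics': array([[535.09061545,   0.        , 280.89978364],
       [  0.        , 535.09061545, 207.75560588],
       [  0.        ,   0.        ,   1.        ]]), 'k1': 0.023263018725946303, 'rvec': array([ 2.19729656,  1.07241163, -0.42053117]), 'tvec': array([-346.18286968, -241.82483596, 1920.94672023])}
top {'intrinsics': array([[541.32717719,   0.        , 285.37827666],
       [  0.        , 541.32717719, 207.85577646],
       [  0.        ,   0.        ,   1.        ]]), 'k1': -0.20296426386669306, 'rvec': array([ 2.21307106, -2.15085344,  0.07936931]), 'tvec': array([   5.56836996,  542.32098627, 1848.27694619])}
wrist {'intrinsics': array([[347.15080948,   0.        , 280.69069066],
       [  0.        , 347.15080948, 203.83304958],
       [  0.        ,   0.        ,   1.        ]]), 'k1': -0.08257648098333402, 'rvec': array([-2.32146177, -1.75759972, -0.24173025]), 'tvec': array([-623.98187907,  -32.8350873 ,  391.30125032])}
```

View pics/scene0.png

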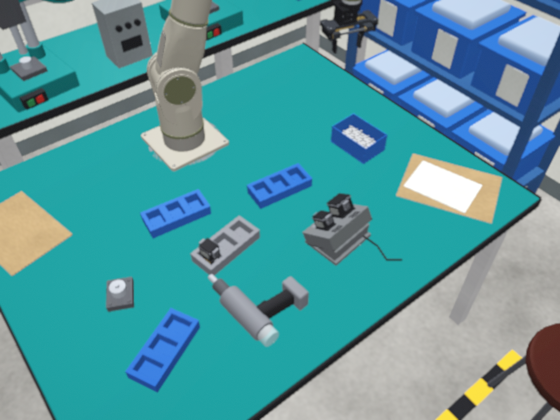

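View pics/top0.png

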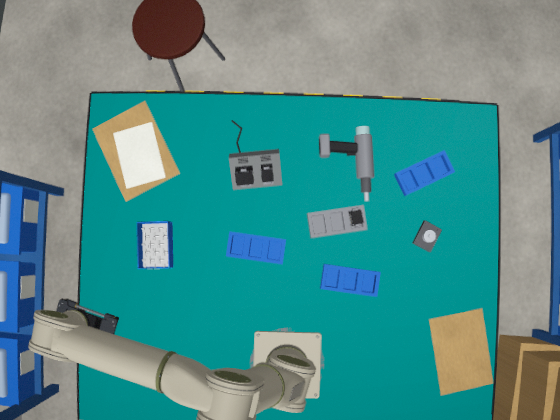

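View pics/wrist0.png

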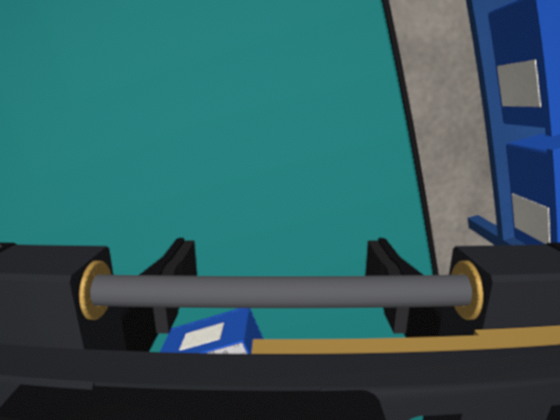

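```bash
cat > h.py <<'E'
import numpy as np, cv2
from rig import manip
def cam(n):
    c=manip.camera_info(n); R,_=cv2.Rodrigues(c["rvec"]); return c["intrinsics"],c["k1"],R,np.asarray(c["tvec"])
def ray(C,u,v):
    K,k1,R,t=C
    d=np.array([(u-K[0,2])/K[0,0],(v-K[1,2])/K[1,1]]); s=d.copy()
    for _ in range(30): s=d/(1+k1*(s@s))
    o=-R.T@t; r=R.T@np.array([s[0],s[1],1]); return o,r/np.linalg.norm(r)
def onz(C,u,v,z):
    o,r=ray(C,u,v); return o+r*(z-o[2])/r[2]
def proj(C,P):
    K,k1,R,t=C; P=np.atleast_2d(P); c=P@R.T+t; s=c[:,:2]/c[:,2:]; r2=(s**2).sum(1,keepdims=True)
    return s*(1+k1*r2)*K[0,0]+K[:2,2]
def tri(rs):
    A=np.zeros((3,3));b=np.zeros(3)
    for o,r in rs:
        M=np.eye(3)-np.outer(r,r);A+=M;b+=M@o
    return np.linalg.solve(A,b)
E
python3 - <<'E'
import cv2
t=cv2.imread("pics/top0.png"); s=cv2.imread("pics/scene0.png")
cv2.imwrite("pics/t1.png",cv2.resize(t[140:240,220:380],None,fx=5,fy=5,interpolation=cv2.INTER_CUBIC))
cv2.imwrite("pics/s1.png",cv2.resize(s[185:285,180:340],None,fx=5,fy=5,interpolation=cv2.INTER_CUBIC)[:,:800])
cv2.imwrite("pics/s2.png",cv2.resize(s[185:270,295:405],None,fx=7,fy=7,interpolation=cv2.INTER_CUBIC)[:,:800])
E
```

```text
(no output)
```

View pics/t1.png

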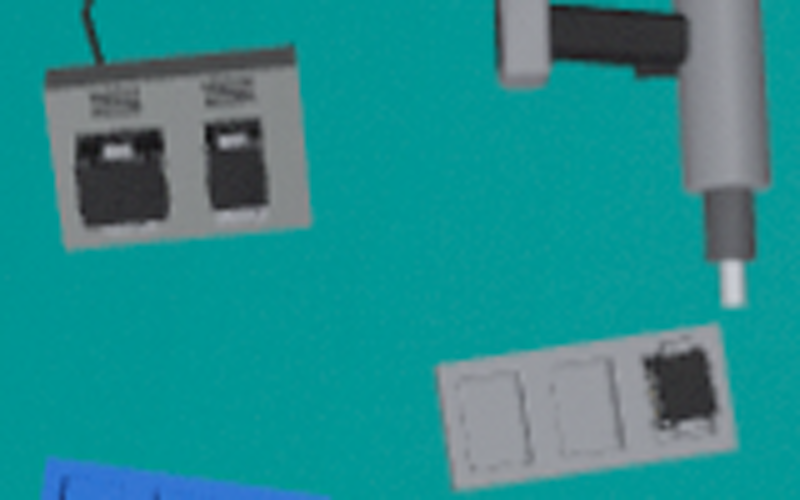

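View pics/s2.png

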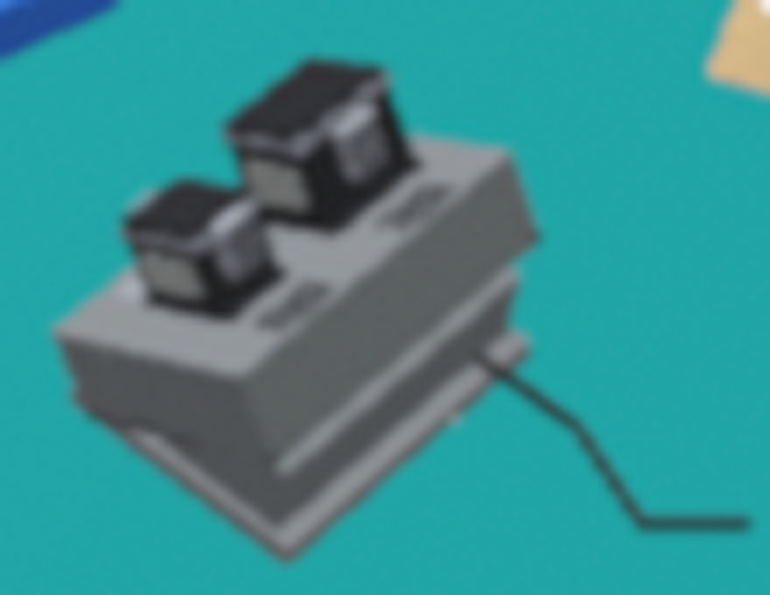

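View pics/s1.png

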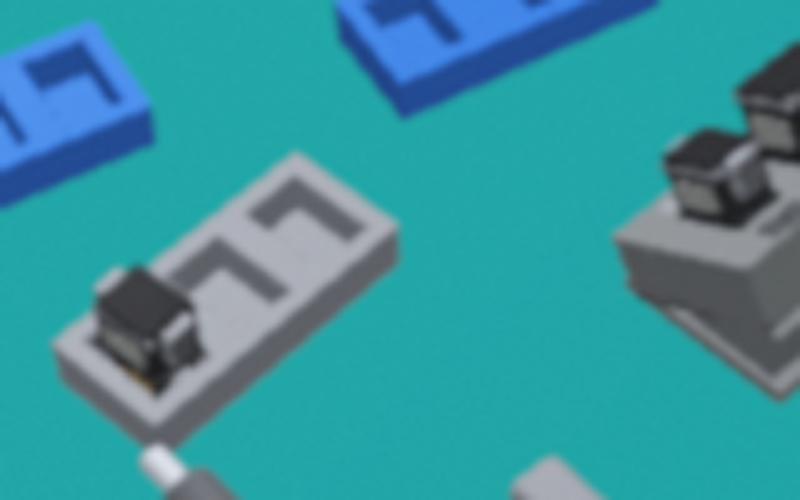

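Run:
```python
from h import *
C=cam("top")
f=lambda x,y,z:onz(C,220+(x-2)/5,140+(y-2)/5,z)  # crop: pixel centre offset
rk=[f(436,365,36),f(720,325,36),f(738,450,36),f(455,490,36)]
print("rack",np.round(rk,1), np.mean(rk,0)); 
L=(rk[0]+rk[3])/2; Rr=(rk[1]+rk[2])/2; d=L-Rr; print(np.linalg.norm(d), np.degrees(np.arctan2(-d[0],d[1])))
ch=[f(65,250,47),f(313,227,47),f(293,45,105),f(45,72,105)]
print("ch",np.round(ch,1),np.mean(ch,0))
for a,b in((0,1),(3,2)):
    d=ch[a]-ch[b]; print(np.linalg.norm(d), np.degrees(np.arctan2(-d[0],d[1])))
print(np.linalg.norm(ch[0]-ch[3]),np.linalg.norm(ch[1]-ch[2]))
```

```text
rack [[ 526.6  -52.8   36. ]
 [ 559.6 -247.6   36. ]
 [ 474.  -261.6   36. ]
 [ 441.5  -68.    36. ]] [ 500.42888544 -157.47563915   36.        ]
196.9880881268346 9.584221179584564
ch [[597.4 203.1  47. ]
 [617.9  34.   47. ]
 [732.7  50.3 105. ]
 [710.2 215.1 105. ]] [664.55097369 125.64287635  76.        ]
170.31403134296247 6.910908683897907
166.38028336625243 7.781966772223933
127.45411349554713 129.7222394716659
```

Emit:
send_rows --rows '[{"claw": -1,"travel": [-3.85,-2.6,-0.6],"turn": 0},{"claw": -1,"travel": [-3.85,-2.6,-0.6],"turn": 0},{"claw": -1,"travel": [-3.85,-2.6,-0.6],"turn": 0},{"claw": -1,"travel": [-3.85,-2.6,-0.6],"turn": 0},{"claw": -1,"travel": [-3.85,-2.6,-0.6],"turn": 0},{"claw": -1,"travel": [-3.85,-2.6,-0.6],"turn": 0},{"claw": -1,"travel": [-3.85,-2.6,-0.6],"turn": 0},{"claw": -1,"travel": [-3.85,-2.6,-0.6],"turn": 0},{"claw": -1,"travel": [-3.85,-2.6,-0.6],"turn": 0},{"claw": -1,"travel": [-3.85,-2.6,-0.6],"turn": 0},{"claw": -1,"travel": [-3.85,-2.6,-0.6],"turn": 0},{"claw": -1,"travel": [-3.85,-2.6,-0.6],"turn": 0}]'

```text
time_s: 1.35
ee_pos: [530.4, 174.2, 294.8]
orientation: [0.43, 3.112, 0.0]
ft_force: [0.9, 1.2, -0.5]
width: 87.5
```

Emit:
send_rows --rows '[{"claw": -1,"travel": [0,0,0],"turn": 8.4},{"claw": -1,"travel": [0,0,0],"turn": 8.4},{"claw": -1,"travel": [0,0,0],"turn": 8.4},{"claw": -1,"travel": [0,0,0],"turn": 8.4},{"claw": -1,"travel": [0,0,0],"turn": 8.4},{"claw": -1,"travel": [0,0,0],"turn": 8.4},{"claw": -1,"travel": [0,0,0],"turn": 8.4},{"claw": -1,"travel": [0,0,0],"turn": 8.4}]'

```text
time_s: 2.15
ee_pos: [529.4, 175.9, 294.3]
orientation: [-2.087, -2.348, 0.001]
ft_force: [0.1, -0.6, 0.6]
width: 86.9
```

Run:
```python
from h import *
s=manip.state(); print(s); R=cv2.Rodrigues(s["orientation"])[0]; print(np.round(R,3))
K,k,Rc,t=cam("wrist"); print("cam pos",-Rc.T@t, Rc[2]); print("cam in tool", R.T@(-Rc.T@t-s["ee_pos"]), R.T@Rc[2])
cv2.imwrite("pics/w1.png",manip.snapshot("wrist")[:,:,::-1])
```

```text
{'time_s': 2.15, 'qpos': array([-0.7826017 ,  0.15246672,  0.43220337,  1.54882456, -0.06414251,
        1.45479972, -0.23019163]), 'qvel': array([-0.09746416,  0.00225347,  0.11009239,  0.00530552, -0.01692403,
       -0.00198235, -1.44190604]), 'tau': array([ 8.02196357e-01, -4.57792175e+01,  2.46066213e+00, -3.96748638e+01,
       -2.64894770e-02,  2.30814563e-02,  3.04027297e+00]), 'ee_pos': array([529.4310747 , 175.9072936 , 294.28843855]), 'orientation': array([-2.08740152e+00, -2.34751189e+00,  5.56284559e-04]), 'ft_force': array([ 0.06115428, -0.62345324,  0.57705733]), 'moment': array([-0.05892632, -0.02176468,  0.00865314]), 'width': 86.92313843070913}
[[-0.117  0.993 -0.   ]
 [ 0.993  0.117 -0.   ]
 [-0.    -0.    -1.   ]]
cam pos [520.48510444 249.45622846 457.15757974] [ 0.03116211 -0.26989018 -0.96238673]
cam in tool [  74.08208002   -0.35658369 -162.87280812] [-2.71633156e-01 -1.89300495e-04  9.62400848e-01]
```

View pics/w1.png

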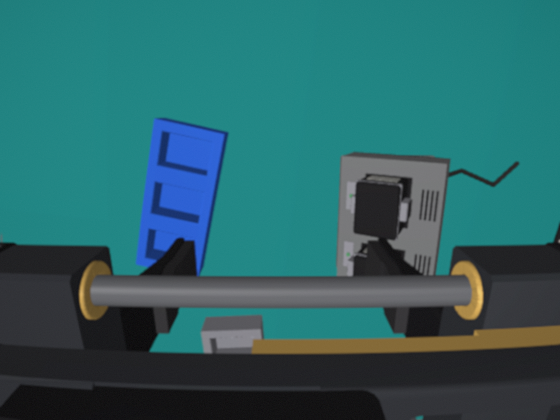

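Emit:
send_rows --rows '[{"claw": -1,"travel": [0,5,0],"turn": 0},{"claw": -1,"travel": [0,5,0],"turn": 0},{"claw": -1,"travel": [0,5,0],"turn": 0},{"claw": -1,"travel": [0,5,0],"turn": 0},{"claw": -1,"travel": [0,5,0],"turn": 0},{"claw": -1,"travel": [0,5,0],"turn": 0},{"claw": -1,"travel": [0,5,0],"turn": 0},{"claw": -1,"travel": [0,5,0],"turn": 0}]'

```text
time_s: 3.0
ee_pos: [839.4, 203.3, 295.2]
orientation: [2.106, 2.315, 0.056]
ft_force: [0.9, -2.8, 1.1]
width: 86.9
```

Run:
```python
from h import *
s=manip.state(); print(s["qpos"],s["ee_pos"]); R=cv2.Rodrigues(s["orientation"])[0]; print(np.round(R,3))
```

```text
[-0.36565322  1.07298821  0.75737023  0.21951392 -0.70545123  1.86839345
 -0.11598792] [839.43013259 203.25359235 295.21308078]
[[-0.095  0.995  0.032]
 [ 0.995  0.094  0.019]
 [ 0.016  0.034 -0.999]]
```

Emit:
send_rows --rows '[{"claw": -1,"travel": [0,5,0],"turn": 0},{"claw": -1,"travel": [0,5,0],"turn": 0},{"claw": -1,"travel": [0,5,0],"turn": 0},{"claw": -1,"travel": [0,5,0],"turn": 0}]'

```text
time_s: 3.4
ee_pos: [906.6, 190.7, 259.5]
orientation: [2.061, 2.25, 0.208]
ft_force: [0.1, 0.0, -0.4]
width: 87.2
```

```bash
cat > st.py <<'E'
from h import *
s=manip.state(); R=cv2.Rodrigues(s["orientation"])[0]
print("t",s["time_s"],"q",np.round(s["qpos"],3),"p",np.round(s["ee_pos"],1),"w",round(s["width"],1),"f",np.round(s["ft_force"],1)); print(np.round(R,3).tolist())
E
python3 st.py
```

```text
t 3.4 q [-0.323  1.185  1.252  0.162 -1.214  1.743 -0.077] p [906.6 190.7 259.5] w 87.2 f [ 0.1  0.  -0.4]
[[-0.09, 0.984, 0.152], [0.995, 0.084, 0.044], [0.03, 0.156, -0.987]]
```

Emit:
send_rows --rows '[{"claw": -1,"travel": [0,5,0],"turn": 0},{"claw": -1,"travel": [0,5,0],"turn": 0},{"claw": -1,"travel": [0,5,0],"turn": 0},{"claw": -1,"travel": [0,5,0],"turn": 0}]'

```text
time_s: 3.8
ee_pos: [965.5, 181.5, 248.3]
orientation: [1.996, 2.179, 0.37]
ft_force: [0.0, -0.3, -0.2]
width: 87.3
```

```bash
python3 st.py
```

```text
t 3.8 q [-0.298  1.212  1.271  0.161 -1.25   1.581 -0.054] p [965.5 181.5 248.3] w 87.3 f [ 0.  -0.3 -0.2]
[[-0.094, 0.954, 0.285], [0.995, 0.077, 0.071], [0.046, 0.29, -0.956]]
```

Emit:
send_rows --rows '[{"claw": -1,"travel": [0,5,0],"turn": 0},{"claw": -1,"travel": [0,5,0],"turn": 0},{"claw": -1,"travel": [0,5,0],"turn": 0},{"claw": -1,"travel": [0,5,0],"turn": 0},{"claw": -1,"travel": [0,5,0],"turn": 0},{"claw": -1,"travel": [0,5,0],"turn": 0}]'

```text
time_s: 4.4
ee_pos: [1035.0, 167.6, 282.1]
orientation: [1.886, 2.053, 0.591]
ft_force: [0.3, 0.3, -0.4]
width: 86.9
```

```bash
python3 st.py
```

```text
t 4.4 q [-0.27   1.206  1.27   0.161 -1.267  1.377 -0.026] p [1035.   167.6  282.1] w 86.9 f [ 0.3  0.3 -0.4]
[[-0.1, 0.874, 0.476], [0.993, 0.059, 0.102], [0.061, 0.483, -0.874]]
```

Emit:
send_rows --rows '[{"claw": -1,"travel": [0.27,-4.3,-1.8],"turn": 0},{"claw": -1,"travel": [0.27,-4.3,-1.8],"turn": 0},{"claw": -1,"travel": [0.27,-4.3,-1.8],"turn": 0},{"claw": -1,"travel": [0.27,-4.3,-1.8],"turn": 0},{"claw": -1,"travel": [0.27,-4.3,-1.8],"turn": 0},{"claw": -1,"travel": [0.27,-4.3,-1.8],"turn": 0},{"claw": -1,"travel": [0.27,-4.3,-1.8],"turn": 0}]'

```text
time_s: 5.1
ee_pos: [800.3, 163.7, 266.4]
orientation: [1.876, 2.041, 0.6]
ft_force: [0.5, -0.1, 3.1]
width: 87.1
```

```bash
python3 st.py
```

```text
t 5.1 q [-1.096  0.713  1.318  1.465 -0.927  1.014  0.375] p [800.3 163.7 266.4] w 87.1 f [ 0.5 -0.1  3.1]
[[-0.099, 0.866, 0.49], [0.993, 0.058, 0.098], [0.057, 0.496, -0.866]]
```

Emit:
send_rows --rows '[{"claw": -1,"travel": [0.2,-4.3,-1.6],"turn": 0},{"claw": -1,"travel": [0.2,-4.3,-1.6],"turn": 0},{"claw": -1,"travel": [0.2,-4.3,-1.6],"turn": 0},{"claw": -1,"travel": [0.2,-4.3,-1.6],"turn": 0},{"claw": -1,"travel": [0.2,-4.3,-1.6],"turn": 0},{"claw": -1,"travel": [0,0,0],"turn": 0}]'

```text
time_s: 5.7
ee_pos: [634.3, 151.2, 248.5]
orientation: [1.92, 2.056, 0.558]
ft_force: [1.7, -0.2, 0.3]
width: 87.0
```

```bash
python3 st.py
python3 - <<'E'
from h import *
np.savez("w2.npz",**{k:v for k,v in zip("Kkrt",cam("wrist"))})
cv2.imwrite("pics/w2.png",manip.snapshot("wrist")[:,:,::-1])
cv2.imwrite("pics/scene2.png",manip.snapshot("scene")[:,:,::-1])
E
```

```text
t 5.7 q [-1.602  0.009  1.303  1.871  0.051  0.794 -0.26 ] p [634.3 151.2 248.5] w 87.0 f [ 1.7 -0.2  0.3]
[[-0.083, 0.889, 0.45], [0.995, 0.046, 0.092], [0.061, 0.455, -0.888]]
```

View pics/w2.png

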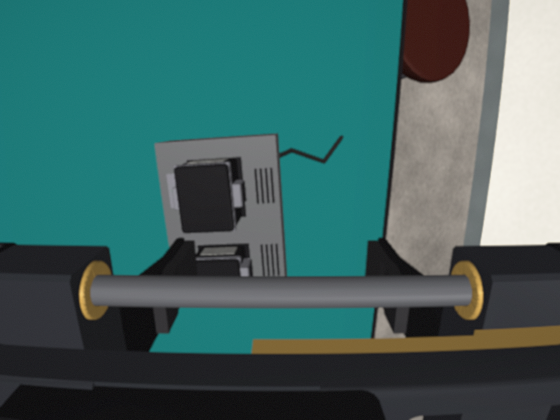

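View pics/scene2.png

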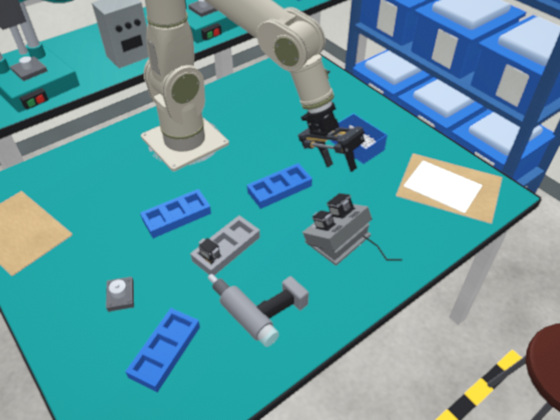

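Run:
```python
import cv2
t=cv2.imread("pics/w1.png"); s=cv2.imread("pics/w2.png")
cv2.imwrite("pics/w1z.png",cv2.resize(t[145:245,330:460],None,fx=6,fy=6,interpolation=cv2.INTER_CUBIC))
cv2.imwrite("pics/w2z.png",cv2.resize(s[125:245,145:295],None,fx=5,fy=5,interpolation=cv2.INTER_CUBIC))
```

```text
(no output)
```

View pics/w1z.png

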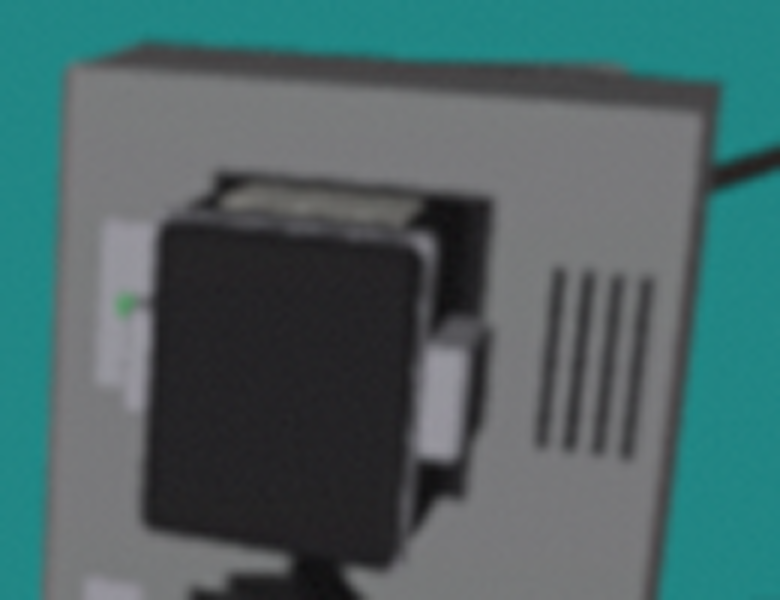

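View pics/w2z.png

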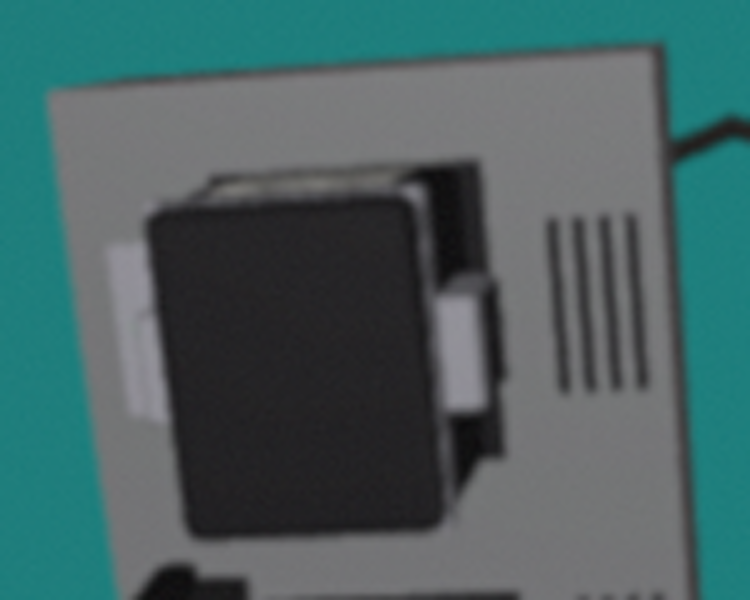

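```bash
cat > tri1.py <<'E'
from h import *
d=np.load("w2.npz"); C2=(d["K"],float(d["k"]),d["r"],d["t"])
K,k=C2[0],C2[1]
p2=np.array([634.3,151.2,248.5]); R2=cv2.Rodrigues(np.array([1.92,2.056,.558]))[0]
s=manip.state(); R2=cv2.Rodrigues(s["orientation"])[0]; p2=s["ee_pos"]
Rtc=C2[2]@R2; c_t=R2.T@(-C2[2].T@C2[3]-p2); print("cam in tool",c_t)
R1=cv2.Rodrigues(np.array([-2.08740152e+00,-2.34751189e+00,5.56284559e-04]))[0]; p1=np.array([529.43,175.907,294.288])
Rc1=Rtc@R1.T; c1=p1+R1@c_t; C1=(K,k,Rc1,-Rc1@c1)
z1=lambda x,y:(330+(x-2.5)/6,145+(y-2.5)/6); z2=lambda x,y:(145+(x-2)/5,125+(y-2)/5)
A=[(160,222),(425,240),(395,570),(142,525),(67,65),(708,108)]
B=[(148,208),(415,198),(442,528),(187,538),(50,92),(658,47)]
P=[]
for a,b in zip(A,B):
    r=[ray(C1,*z1(*a)),ray(C2,*z2(*b))]; X=tri(r); P.append(X)
    print(np.round(X,1),[round(float(np.linalg.norm(np.cross(X-o,v))),2) for o,v in r])
P=np.array(P)
print("edges x",np.linalg.norm(P[1]-P[0]),np.linalg.norm(P[2]-P[3]),"y",np.linalg.norm(P[3]-P[0]),np.linalg.norm(P[2]-P[1]))
ex=(P[1]-P[0]+P[2]-P[3]);ex/=np.linalg.norm(ex);ey=(P[0]-P[3]+P[1]-P[2]);ey/=np.linalg.norm(ey)
print("ex",ex,"ey",ey,"n",np.cross(ex,ey)); c=P[:4].mean(0); print("capc",c)
e=P[5]-P[4]; print("chg edge",np.linalg.norm(e),e/np.linalg.norm(e))
E
python3 tri1.py
```

```text
cam in tool [  72.03252949   -0.91800749 -163.52606   ]
[603.  185.7 122.6] [1.25, 1.25]
[645.5 188.3 127. ] [0.51, 0.51]
[643.3 139.  150. ] [0.44, 0.44]
[610.7 130.4 115.3] [0.85, 0.85]
[597.4 201.3  49.9] [1.61, 1.61]
[691.9 214.8 119.4] [0.66, 0.66]
edges x 42.74506111426741 48.336096216903854 y 56.29303468693006 54.46337421874031
ex [0.87879715 0.13126774 0.45878573] ey [-0.0513921   0.98769734 -0.14769162] n [-0.47252859  0.10621302  0.87473173]
capc [625.62466845 160.83467055 128.69653039]
chg edge 118.05319229185027 [0.8002113  0.11429955 0.5887253 ]
```

```bash
cat > m2.py <<'E'
from h import *
d=np.load("w2.npz"); C2=(d["K"],float(d["k"]),d["r"],d["t"])
z2=lambda x,y:(145+(x-2)/5,125+(y-2)/5)
def rep(P):
    P=np.array(P); print(np.round(P,1).tolist(),"c",P.mean(0).round(1), "len x",np.linalg.norm(P[1]-P[0]).round(1),np.linalg.norm(P[2]-P[3]).round(1),"y",np.linalg.norm(P[0]-P[3]).round(1),np.linalg.norm(P[1]-P[2]).round(1))
    for v in (P[1]-P[0],P[2]-P[3]): print("yaw x",np.degrees(np.arctan2(v[1],v[0])).round(1))
    for v in (P[0]-P[3],P[1]-P[2]): print("yaw y",np.degrees(np.arctan2(-v[0],v[1])).round(1))
zf,zb=107.8,130.8
B=[(148,208),(415,198),(442,528),(187,538)]
rep([onz(C2,*z2(*b),z) for b,z in zip(B,(zf,zb,zb,zf))])
E=[onz(C2,*z2(50,92),47),onz(C2,*z2(658,47),105)]; v=E[1]-E[0]; print("edge",E,np.linalg.norm(v),np.degrees(np.arctan2(v[1],v[0])))
C=cam("top"); f=lambda x,y,z:onz(C,220+(x-2)/5,140+(y-2)/5,z)
T=[(85,228),(75,160),(162,152),(168,222)]
T=[(85,228),(75,162),(162,155),(168,222)]
rep([f(85,228,zf),f(75,162,zb),f(162,155,zb),f(168,222,zf)])
E
python3 m2.py
python3 - <<'E'
import cv2
t=cv2.imread("pics/top0.png")
cv2.imwrite("pics/t2.png",cv2.resize(t[145:195,225:290],None,fx=12,fy=12,interpolation=cv2.INTER_CUBIC))
E
```

```text
[[606.8, 185.1, 107.8], [644.7, 188.8, 130.8], [650.5, 133.7, 130.8], [612.8, 128.9, 107.8]] c [628.7 159.1 119.3] len x 44.5 44.4 y 56.5 55.4
yaw x 5.6
yaw x 7.2
yaw y 6.1
yaw y 6.0
edge [array([599.15136297, 202.07419917,  47.        ]), array([699.73036904, 215.08018413, 105.        ])] 116.83018490625467 7.368095332240113
[[605.9, 184.1, 107.8], [646.6, 190.1, 130.8], [652.7, 133.3, 130.8], [611.4, 129.3, 107.8]] c [629.1 159.2 119.3] len x 47.1 47.4 y 55.1 57.2
yaw x 8.4
yaw x 5.5
yaw y 5.7
yaw y 6.1
```

View pics/t2.png

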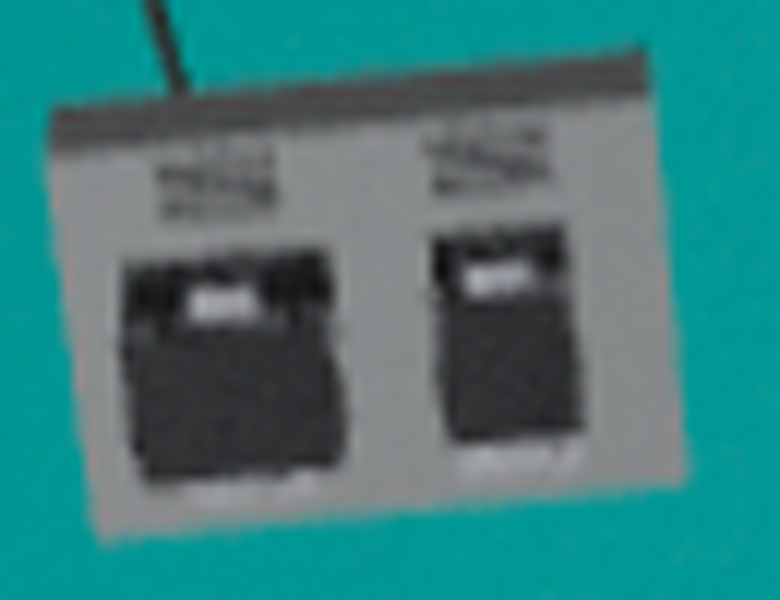

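Emit:
send_rows --rows '[{"claw": -1,"travel": [0,-0.8,1.05],"turn": -0.4},{"claw": -1,"travel": [0,-0.8,1.05],"turn": -0.4},{"claw": -1,"travel": [0,-0.8,1.05],"turn": -0.4},{"claw": -1,"travel": [0,-0.8,1.05],"turn": -0.4}]'

```text
time_s: 6.2
ee_pos: [626.3, 152.8, 194.4]
orientation: [1.886, 2.073, 0.541]
ft_force: [-0.9, 0.6, -0.5]
width: 87.1
```

```bash
cat >> st.py <<'E'
yaw=np.radians(6.3); cy,sy=np.cos(yaw),np.sin(yaw)
a=np.array([-.5*cy,-.5*sy,.8660]); px=np.array([.866*cy,.866*sy,.5]); py=np.array([-sy,cy,0])
print("zerr along px,py deg",np.degrees([R[:,2]@px,R[:,2]@py]).round(1),"turn err(y.py)",np.degrees(R[:,1]@py).round(1))
T=np.array([639.9,160.4,100.2])-19*a
for b in (0,70): print("to target back",b,"tool cm",(R.T@(T+b*a-s["ee_pos"])/10).round(2), "packframe mm",np.round([(T-s["ee_pos"])@v for v in (px,py,-a)],1))
E
python3 st.py
```

```text
t 6.2 q [-1.529  0.116  1.266  1.958 -0.095  0.675 -0.138] p [626.3 152.8 194.4] w 87.1 f [-0.9  0.6 -0.5]
[[-0.104, 0.886, 0.452], [0.994, 0.074, 0.082], [0.039, 0.457, -0.888]]
zerr along px,py deg [-2.7  1.8] turn err(y.py) -1.3
to target back 0 tool cm [ 0.19 -2.96 10.95] packframe mm [-34.7   6.1 107.8]
to target back 70 tool cm [ 0.4  -3.3   3.96] packframe mm [-34.7   6.1 107.8]
```

Emit:
send_rows --rows '[{"claw": -1,"travel": [-0.2,4.3,1.6],"turn": -0.4},{"claw": -1,"travel": [-0.2,4.3,1.6],"turn": -0.4},{"claw": -1,"travel": [-0.2,4.3,1.6],"turn": -0.4}]'

```text
time_s: 6.5
ee_pos: [741.6, 159.9, 210.5]
orientation: [1.866, 2.085, 0.535]
ft_force: [0.6, 1.1, 1.9]
width: 87.3
```

```bash
python3 st.py
```

```text
t 6.5 q [-1.066  0.448  1.002  1.647 -0.513  0.799  0.186] p [741.6 159.9 210.5] w 87.3 f [0.6 1.1 1.9]
[[-0.118, 0.884, 0.452], [0.993, 0.091, 0.08], [0.03, 0.458, -0.889]]
zerr along px,py deg [-2.7  1.7] turn err(y.py) -0.4
to target back 0 tool cm [  0.86 -13.95   7.11] packframe mm [-142.7   11.7   64. ]
to target back 70 tool cm [  1.07 -14.29   0.12] packframe mm [-142.7   11.7   64. ]
```

Emit:
send_rows --rows '[{"claw": -1,"travel": [0.18,-2.4,0],"turn": -0.2},{"claw": -1,"travel": [0.18,-2.4,0],"turn": -0.2},{"claw": -1,"travel": [0.18,-2.4,0],"turn": 0},{"claw": -1,"travel": [0.18,-2.4,0],"turn": 0},{"claw": -1,"travel": [0.18,-2.4,0],"turn": 0},{"claw": -1,"travel": [0.18,-2.3,0],"turn": 0},{"claw": -1,"travel": [0,0,0],"turn": 0}]'

```text
time_s: 7.2
ee_pos: [610.1, 156.1, 146.0]
orientation: [1.859, 2.09, 0.531]
ft_force: [0.5, 0.8, 1.1]
width: 86.9
```

```bash
python3 st.py
python3 - <<'E'
from h import *
np.savez("w3.npz",**{k:v for k,v in zip("Kkrt",cam("wrist"))})
cv2.imwrite("pics/w3.png",manip.snapshot("wrist")[:,:,::-1])
E
```

```text
t 7.2 q [-1.525  0.19   1.264  2.044 -0.218  0.573 -0.037] p [610.1 156.1 146. ] w 86.9 f [0.5 0.8 1.1]
[[-0.123, 0.884, 0.452], [0.992, 0.098, 0.078], [0.025, 0.458, -0.889]]
zerr along px,py deg [-2.8  1.6] turn err(y.py) 0.0
to target back 0 tool cm [-0.1   0.67  7.34] packframe mm [ 3.2  1.  73.7]
to target back 70 tool cm [0.09 0.34 0.35] packframe mm [ 3.2  1.  73.7]
```

View pics/w3.png

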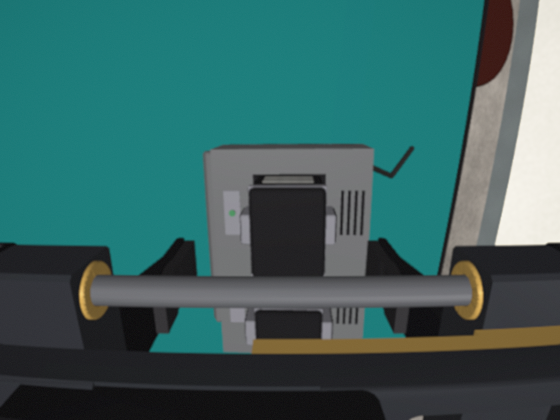

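Run:
```python
import cv2
s=cv2.imread("pics/w3.png")
cv2.imwrite("pics/w3z.png",cv2.resize(s[165:295,225:355],None,fx=4.5,fy=4.5,interpolation=cv2.INTER_CUBIC))
```

View pics/w3z.png

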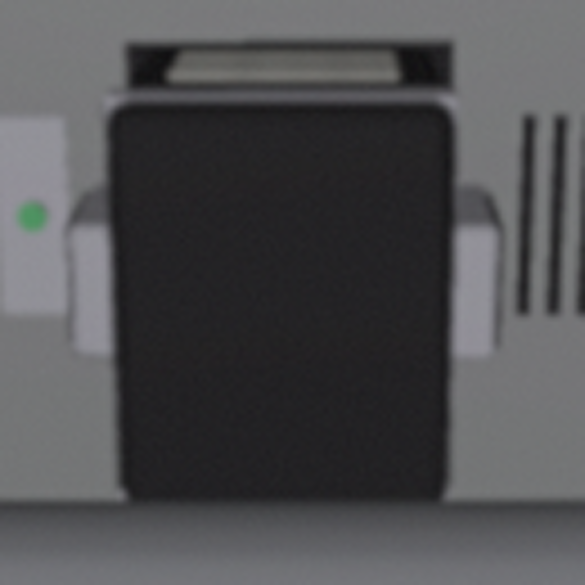

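Run:
```python
from h import *
d=np.load("w3.npz"); C=(d["K"],float(d["k"]),d["r"],d["t"])
q=lambda x,y:(225+(x-1.75)/4.5,165+(y-1.75)/4.5)
P=[onz(C,*q(*b),z) for b,z in (((70,222),95.6),((499,222),125.6),((497,355),125.6),((75,355),95.6))]
print(np.round(P,1),np.linalg.norm(P[1]-P[0]),np.linalg.norm(P[0]-P[3]))
c=np.mean(P,0);print("tabs",c-12*np.array([-.497,-.055,.866]))
A=onz(C,*q(110,104),107.8);B=onz(C,*q(455,104),130.8);print("cap edge mid",(A+B)/2,np.linalg.norm(B-A),np.degrees(np.arctan2((B-A)[1],(B-A)[0])),"cap centre",(A+B)/2-29*np.array([-.11,.994,0]))
```

```text
[[606.4 166.2  95.6]
 [657.  172.7 125.6]
 [659.7 153.4 125.6]
 [608.7 146.6  95.6]] 59.165079730165004 19.66636566715505
tabs [638.89411796 160.40581485 100.208     ]
cap edge mid [624.62278847 187.40080003 119.3       ] 44.423632170502856 7.255115221341962 cap centre [627.81278847 158.57480003 119.3       ]
```

Emit:
send_rows --rows '[{"claw": -1,"travel": [0,0.2,1.4],"turn": 0},{"claw": -1,"travel": [0,0.1,1.4],"turn": 0},{"claw": -1,"travel": [0,0.1,1.4],"turn": 0},{"claw": -1,"travel": [0,0.1,1.4],"turn": 0},{"claw": -1,"travel": [-0.1,0.1,1.4],"turn": 0},{"claw": -1,"travel": [0,0,0],"turn": 0}]'

```text
time_s: 7.85
ee_pos: [651.1, 160.1, 87.8]
orientation: [1.86, 2.085, 0.533]
ft_force: [-0.9, 0.2, 0.1]
width: 87.3
```

```bash
python3 st.py
python3 - <<'E'
from h import *
cv2.imwrite("pics/w4.png",manip.snapshot("wrist")[:,:,::-1])
s=manip.snapshot("scene")[:,:,::-1]
cv2.imwrite("pics/s4.png",cv2.resize(s[130:270,270:410],None,fx=4,fy=4,interpolation=cv2.INTER_CUBIC))
E
```

```text
t 7.85 q [-1.162  0.376  0.944  1.991 -0.507  0.486  0.187] p [651.1 160.1  87.8] w 87.3 f [-0.9  0.2  0.1]
[[-0.12, 0.883, 0.454], [0.992, 0.095, 0.077], [0.025, 0.46, -0.888]]
zerr along px,py deg [-2.6  1.5] turn err(y.py) -0.1
to target back 0 tool cm [ 0.14 -0.33  0.29] packframe mm [-3.4  1.5  2.7]
to target back 70 tool cm [ 0.33 -0.65 -6.7 ] packframe mm [-3.4  1.5  2.7]
```

View pics/w4.png

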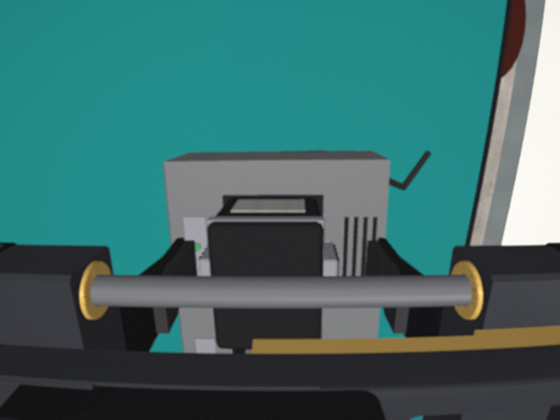

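View pics/s4.png

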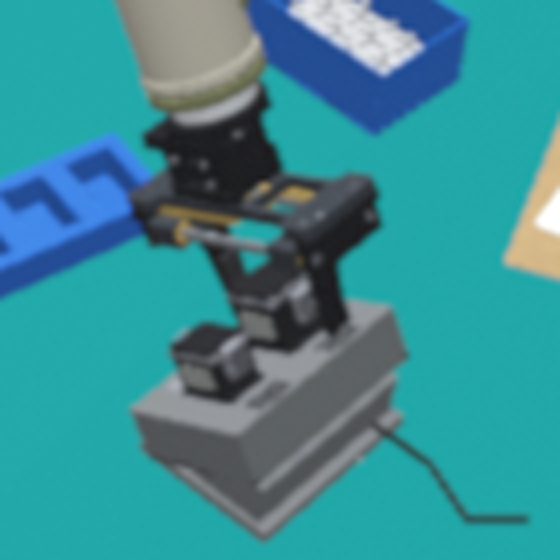

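Emit:
send_rows --rows '[{"claw": -1,"travel": [0.15,-0.45,0.2],"turn": 0},{"claw": -1,"travel": [0,0,0],"turn": 0}]' --grip_force 35

```text
time_s: 8.15
ee_pos: [646.4, 163.6, 86.3]
orientation: [1.859, 2.088, 0.539]
ft_force: [-0.2, 0.3, 0.1]
width: 86.6
```

```bash
python3 st.py
```

```text
t 8.15 q [-1.174  0.368  0.946  2.003 -0.505  0.477  0.181] p [646.4 163.6  86.3] w 86.6 f [-0.2  0.3  0.1]
[[-0.122, 0.882, 0.455], [0.992, 0.095, 0.082], [0.029, 0.461, -0.887]]
zerr along px,py deg [-2.5  1.8] turn err(y.py) -0.1
to target back 0 tool cm [-0.25  0.12  0.34] packframe mm [ 1.1 -2.4  3.6]
to target back 70 tool cm [-0.04 -0.19 -6.65] packframe mm [ 1.1 -2.4  3.6]
```

Emit:
send_rows --rows '[{"claw": -1,"travel": [-0.2,0,0.2],"turn": 0},{"claw": -0.2,"travel": [0,0,0],"turn": 0},{"claw": 0.2,"travel": [0,0,0],"turn": 0},{"claw": 0.5,"travel": [0,0,0],"turn": 0},{"claw": 1,"travel": [0,0,0],"turn": 0},{"claw": 1,"travel": [0,0,0],"turn": 0},{"claw": 1,"travel": [0,0,0],"turn": 0},{"claw": 1,"travel": [0,0,0],"turn": 0}]' --grip_force 35

```text
time_s: 8.95
ee_pos: [647.9, 161.5, 84.8]
orientation: [1.86, 2.087, 0.539]
ft_force: [-5.4, -1.1, 5.6]
width: 47.1
```

```bash
python3 st.py;  python3 - <<'E'
from h import *
cv2.imwrite("pics/w5.png",manip.snapshot("wrist")[:,:,::-1])
E
```

```text
t 8.95 q [-1.161  0.371  0.937  2.002 -0.511  0.475  0.191] p [647.9 161.5  84.8] w 47.1 f [-5.4 -1.1  5.6]
[[-0.122, 0.882, 0.455], [0.992, 0.095, 0.082], [0.029, 0.461, -0.887]]
zerr along px,py deg [-2.5  1.8] turn err(y.py) -0.1
to target back 0 tool cm [-0.03  0.08  0.16] packframe mm [ 0.7 -0.2  1.6]
to target back 70 tool cm [ 0.19 -0.23 -6.83] packframe mm [ 0.7 -0.2  1.6]
```

View pics/w5.png

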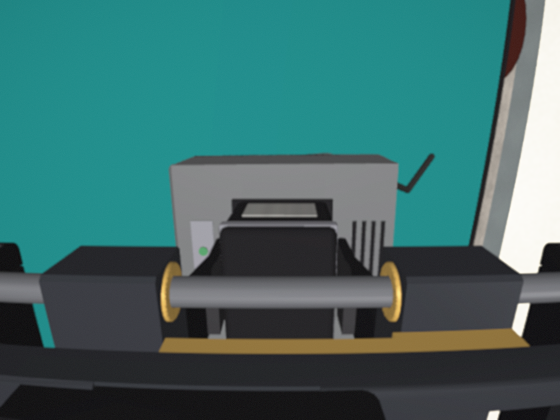

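Emit:
send_rows --rows '[{"claw": 1,"travel": [0.02,-0.03,-0.6],"turn": 0},{"claw": 1,"travel": [0.02,-0.03,-0.6],"turn": 0}]'

```text
time_s: 9.2
ee_pos: [641.6, 160.4, 95.1]
orientation: [1.86, 2.087, 0.538]
ft_force: [-0.9, 0.1, -2.9]
width: 47.0
```

```bash
python3 st.py
```

```text
t 9.2 q [-1.208  0.344  0.981  2.011 -0.473  0.489  0.16 ] p [641.6 160.4  95.1] w 47.0 f [-0.9  0.1 -2.9]
[[-0.121, 0.882, 0.455], [0.992, 0.095, 0.081], [0.028, 0.461, -0.887]]
zerr along px,py deg [-2.5  1.8] turn err(y.py) -0.1
to target back 0 tool cm [-0.03  0.17  1.37] packframe mm [ 1.1  0.1 13.8]
to target back 70 tool cm [ 0.19 -0.14 -5.62] packframe mm [ 1.1  0.1 13.8]
```

Emit:
send_rows --rows '[{"claw": 1,"travel": [0.02,-0.03,-0.7],"turn": 0},{"claw": 1,"travel": [0.03,-0.03,-0.8],"turn": 0},{"claw": 1,"travel": [0.03,-0.04,-1.0],"turn": 0},{"claw": 1,"travel": [0.03,-0.04,-1.0],"turn": 0},{"claw": 1,"travel": [0.03,-0.04,-1.0],"turn": 0},{"claw": 1,"travel": [0.03,-0.04,-1.0],"turn": 0},{"claw": 1,"travel": [0.03,-0.04,-1.0],"turn": 0}]'

```text
time_s: 9.9
ee_pos: [609.3, 157.0, 151.8]
orientation: [1.86, 2.087, 0.539]
ft_force: [0.3, 0.4, -2.4]
width: 46.6
```

```bash
python3 st.py;  python3 - <<'E'
from h import *
s=manip.snapshot("scene")[:,:,::-1]
cv2.imwrite("pics/s6.png",cv2.resize(s[100:270,230:400],None,fx=3.5,fy=3.5,interpolation=cv2.INTER_CUBIC))
E
```

```text
t 9.9 q [-1.55   0.164  1.28   2.044 -0.175  0.577 -0.074] p [609.3 157.  151.8] w 46.6 f [ 0.3  0.4 -2.4]
[[-0.121, 0.882, 0.455], [0.992, 0.094, 0.082], [0.029, 0.461, -0.887]]
zerr along px,py deg [-2.5  1.8] turn err(y.py) -0.2
to target back 0 tool cm [-0.24  0.43  7.89] packframe mm [ 0.8  0.  79.1]
to target back 70 tool cm [-0.02  0.12  0.9 ] packframe mm [ 0.8  0.  79.1]
```

View pics/s6.png

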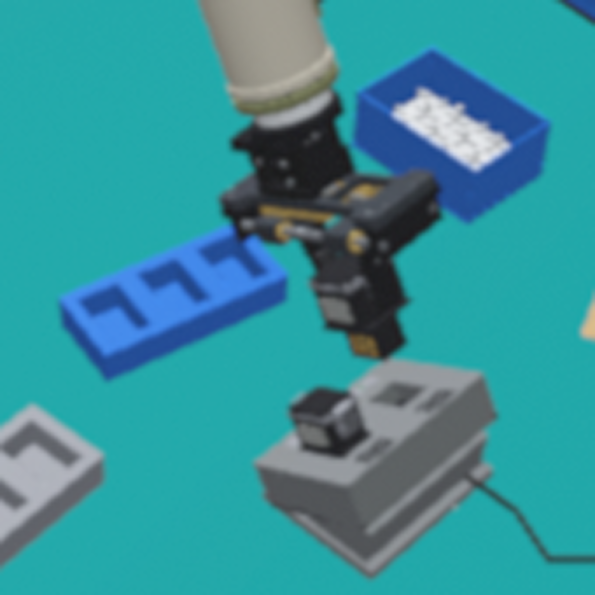

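Emit:
send_rows --rows '[{"claw": 1,"travel": [-0.9,-1.2,-1.4],"turn": 0},{"claw": 1,"travel": [-1.6,-2.1,-2.4],"turn": 0},{"claw": 1,"travel": [-1.6,-2.1,-2.4],"turn": 0},{"claw": 1,"travel": [-1.6,-2.1,-2.4],"turn": 0},{"claw": 1,"travel": [-1.6,-2.1,-2.4],"turn": 0},{"claw": 1,"travel": [-1.6,-2.1,-2.4],"turn": 0},{"claw": 1,"travel": [-1.6,-2.1,-2.4],"turn": 0}]'

```text
time_s: 10.65
ee_pos: [467.5, 61.3, 205.0]
orientation: [1.878, 2.117, 0.522]
ft_force: [-0.4, -0.6, -2.3]
width: 46.5
```

```bash
python3 st.py
```

```text
t 10.65 q [-0.979 -0.497  0.578  2.264  0.447  0.891 -0.491] p [467.5  61.3 205. ] w 46.5 f [-0.4 -0.6 -2.3]
[[-0.128, 0.896, 0.425], [0.991, 0.098, 0.092], [0.041, 0.433, -0.901]]
zerr along px,py deg [-4.4  2.6] turn err(y.py) -0.1
to target back 0 tool cm [ 7.11 12.04 19.56] packframe mm [105.5  79.6 200.9]
to target back 70 tool cm [ 7.42 11.5  12.59] packframe mm [105.5  79.6 200.9]
```

Emit:
send_rows --rows '[{"claw": 1,"travel": [0.3,-3,-1.4],"turn": 0},{"claw": 1,"travel": [0.3,-3,-1.4],"turn": 0},{"claw": 1,"travel": [0.3,-3,-1.4],"turn": 0},{"claw": 1,"travel": [0.3,-3,-1.4],"turn": 0}]'

```text
time_s: 11.05
ee_pos: [418.7, 56.7, 214.7]
orientation: [1.875, 2.117, 0.536]
ft_force: [-0.7, 0.1, -2.1]
width: 46.5
```

```bash
python3 st.py
```

```text
t 11.05 q [-0.356 -0.498  0.076  2.317  0.079  0.865 -0.197] p [418.7  56.7 214.7] w 46.5 f [-0.7  0.1 -2.1]
[[-0.132, 0.893, 0.43], [0.99, 0.098, 0.099], [0.047, 0.439, -0.897]]
zerr along px,py deg [-3.9  3. ] turn err(y.py) -0.0
to target back 0 tool cm [ 6.72 15.88 22.71] packframe mm [143.   78.8 233.8]
to target back 70 tool cm [ 7.08 15.39 15.74] packframe mm [143.   78.8 233.8]
```

Emit:
send_rows --rows '[{"claw": 1,"travel": [0.3,-4,-1.8],"turn": 0},{"claw": 1,"travel": [0.3,-4,-1.8],"turn": 0},{"claw": 1,"travel": [0.3,-4,-1.8],"turn": 0},{"claw": 1,"travel": [0.3,-4,-1.8],"turn": 0},{"claw": 1,"travel": [0.3,-4,-1.4],"turn": 0}]'

```text
time_s: 11.55
ee_pos: [378.1, 69.2, 170.1]
orientation: [1.894, 2.174, 0.482]
ft_force: [-0.1, 2.8, -1.8]
width: 46.9
```

```bash
python3 st.py
```

```text
t 11.55 q [ 0.073 -0.499 -0.29   2.389 -0.214  0.846  0.038] p [378.1  69.2 170.1] w 46.9 f [-0.1  2.8 -1.8]
[[-0.147, 0.917, 0.372], [0.988, 0.117, 0.102], [0.05, 0.382, -0.923]]
zerr along px,py deg [-7.5  3.5] turn err(y.py) 0.9
to target back 0 tool cm [ 4.7  22.64 19.  ] packframe mm [199.1  62.  214.7]
to target back 70 tool cm [ 5.13 21.72 12.08] packframe mm [199.1  62.  214.7]
```

Emit:
send_rows --rows '[{"claw": 1,"travel": [0.4,-3.5,-2.8],"turn": 0},{"claw": 1,"travel": [0.4,-3.5,-2.8],"turn": 0},{"claw": 1,"travel": [0.4,-3.5,-2.8],"turn": 0},{"claw": 1,"travel": [0.4,-3.5,-2.8],"turn": 0},{"claw": 1,"travel": [0.4,-3.5,-2.8],"turn": 0}]'

```text
time_s: 12.05
ee_pos: [338.1, 47.3, 147.4]
orientation: [2.033, 2.185, 0.375]
ft_force: [-1.4, -0.6, -1.6]
width: 46.5
```

```bash
python3 st.py
```

```text
t 12.05 q [-0.008 -0.5   -0.182  2.417 -0.159  0.942 -0.033] p [338.1  47.3 147.4] w 46.5 f [-1.4 -0.6 -1.6]
[[-0.081, 0.961, 0.265], [0.994, 0.059, 0.09], [0.071, 0.271, -0.96]]
zerr along px,py deg [-14.    3.5] turn err(y.py) -2.7
to target back 0 tool cm [ 8.36 28.87 15.38] packframe mm [247.   79.2 216.1]
to target back 70 tool cm [ 8.69 27.14  8.61] packframe mm [247.   79.2 216.1]
```

Emit:
send_rows --rows '[{"claw": 1,"travel": [0.2,-4,-2],"turn": 0},{"claw": 1,"travel": [0.2,-4,-2],"turn": 0},{"claw": 1,"travel": [0.2,-4,-2],"turn": 0},{"claw": 1,"travel": [0.2,-4,-2],"turn": 0},{"claw": 1,"travel": [0.2,-4,-2],"turn": 0}]'

```text
time_s: 12.55
ee_pos: [263.2, 41.7, 139.5]
orientation: [-2.089, -2.224, -0.231]
ft_force: [-0.1, -0.4, -3.6]
width: 46.2
```

```bash
python3 st.py
```

```text
t 12.55 q [-0.043 -0.499 -0.057  2.416 -0.204  1.172  0.043] p [263.2  41.7 139.5] w 46.2 f [-0.1 -0.4 -3.6]
[[-0.066, 0.997, 0.044], [0.985, 0.058, 0.165], [0.162, 0.054, -0.985]]
zerr along px,py deg [-25.2   9.1] turn err(y.py) -2.9
to target back 0 tool cm [ 8.33 38.88  9.17] packframe mm [315.8  76.7 246.7]
to target back 70 tool cm [ 9.16 35.72  2.98] packframe mm [315.8  76.7 246.7]
```

Emit:
send_rows --rows '[{"claw": 1,"travel": [-3,-2,-1],"turn": 0},{"claw": 1,"travel": [-3,-2,-1],"turn": 0}]'

```text
time_s: 12.75
ee_pos: [252.8, 1.6, 138.9]
orientation: [-2.084, -2.226, -0.225]
ft_force: [0.8, -0.9, -2.6]
width: 46.5
```

```bash
python3 st.py
```

```text
t 12.75 q [ 0.269 -0.5   -0.169  2.416 -0.267  1.212  0.279] p [252.8   1.6 138.9] w 46.5 f [ 0.8 -0.9 -2.6]
[[-0.069, 0.997, 0.039], [0.984, 0.062, 0.164], [0.162, 0.049, -0.986]]
zerr along px,py deg [-25.4   9.1] turn err(y.py) -2.7
to target back 0 tool cm [12.11 40.25  9.59] packframe mm [329.  115.3 253.6]
to target back 70 tool cm [12.95 37.05  3.41] packframe mm [329.  115.3 253.6]
```

Emit:
send_rows --rows '[{"claw": 1,"travel": [-0.9,1.6,-0.6],"turn": 0},{"claw": 1,"travel": [-1.5,3,-0.5],"turn": -1},{"claw": 1,"travel": [-1.5,3,-0.1],"turn": -1},{"claw": 1,"travel": [-1.5,3,-0.1],"turn": -1},{"claw": 1,"travel": [-1.5,3,-0.1],"turn": -1},{"claw": 1,"travel": [-1.5,3,-0.1],"turn": -1},{"claw": 1,"travel": [-1.5,3,-0.1],"turn": -1},{"claw": 1,"travel": [-1,2,0],"turn": 0},{"claw": 1,"travel": [0,0,0],"turn": 0}]'

```text
time_s: 13.65
ee_pos: [480.7, -86.8, 148.7]
orientation: [-1.975, -2.333, -0.231]
ft_force: [-0.8, 0.0, -3.0]
width: 46.2
```

```bash
python3 st.py;  python3 - <<'E'
from h import *
np.savez("w7.npz",**{k:v for k,v in zip("Kkrt",cam("wrist"))})
cv2.imwrite("pics/w7.png",manip.snapshot("wrist")[:,:,::-1])
s=manip.snapshot("scene")[:,:,::-1]
cv2.imwrite("pics/s7.png",cv2.resize(s[120:280,160:330],None,fx=3.7,fy=3.7,interpolation=cv2.INTER_CUBIC))
E
```

```text
t 13.65 q [ 0.278  0.1   -0.075  1.911 -0.178  1.132  0.445] p [480.7 -86.8 148.7] w 46.2 f [-0.8  0.  -3. ]
[[-0.168, 0.985, 0.039], [0.973, 0.16, 0.164], [0.155, 0.065, -0.986]]
zerr along px,py deg [-25.4   9.1] turn err(y.py) 2.9
to target back 0 tool cm [20.32 20.16 11.12] packframe mm [136.3 228.3 153.7]
to target back 70 tool cm [21.47 17.06  4.95] packframe mm [136.3 228.3 153.7]
```

View pics/w7.png

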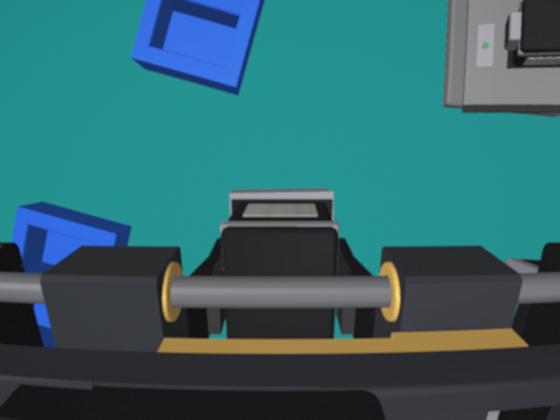

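View pics/s7.png

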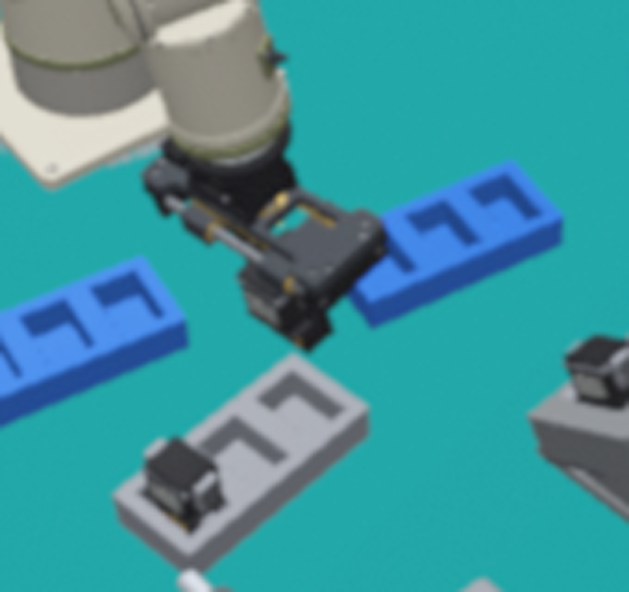

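```bash
cat > foot.py <<'E'
from h import *
s=manip.state(); R=cv2.Rodrigues(s["orientation"])[0]
f=s["ee_pos"]+R@np.array([-1.6,0,44.6]); print("foot",f.round(1),"z",s["ee_pos"][2].round(1),"ft",s["ft_force"].round(1),"w",round(s["width"],1), "t",s["time_s"])
print("pack down",(R@np.array([-.031,.02,1])).round(3),"yaw y",np.degrees(np.arctan2(R[1,1],R[0,1])).round(1))
for z in (66,40,4): print(z,(R.T@(np.array([489.7,-94.4,z])-f)/10).round(2))
E
python3 foot.py
python3 - <<'E'
from h import *
C=cam("scene")
P=np.array([onz(C,180+(x-2)/5,185+(y-2)/5,36) for x,y in((52,347),(297,152),(400,228),(157,428))]);print(P.round(1),P.mean(0))
d=P[2]-P[3];print(np.linalg.norm(d),np.degrees(np.arctan2(-d[0],d[1])),np.linalg.norm(P[0]-P[3]))
E
```

```text
foot [480.2 -80.3 104.4] z 148.7 ft [ 0.3  0.3 -3.4] w 46.1 t 13.75
pack down [ 0.062  0.137 -0.989] yaw y 9.2
66 [-2.13  0.46  3.59]
40 [-2.53  0.3   6.16]
4 [-3.09  0.07  9.71]
[[ 479.1 -263.2   36. ]
 [ 442.9  -67.6   36. ]
 [ 530.3  -54.    36. ]
 [ 563.9 -246.8   36. ]] [ 504.07078562 -157.90311633   36.        ]
195.67105553642628 9.898247511987869 86.35184834291191
```

Emit:
send_rows --rows '[{"claw": 1,"travel": [-0.7,0.2,1.1],"turn": 0},{"claw": 1,"travel": [-0.7,0.2,1.1],"turn": 0},{"claw": 1,"travel": [-0.7,0.2,1.1],"turn": 0},{"claw": 1,"travel": [0,0,0],"turn": 0},{"claw": 1,"travel": [0,0,0],"turn": 0}]'

```text
time_s: 14.25
ee_pos: [489.0, -100.2, 113.3]
orientation: [-1.974, -2.332, -0.229]
ft_force: [0.2, -0.1, -2.5]
width: 46.3
```

```bash
sed -i 's/489.7,-94.4/491.4,-94.6/' foot.py; python3 foot.py;  python3 - <<'E'
from h import *
cv2.imwrite("pics/w8.png",manip.snapshot("wrist")[:,:,::-1])
s=manip.snapshot("scene")[:,:,::-1]
cv2.imwrite("pics/s8.png",cv2.resize(s[140:280,170:310],None,fx=4.2,fy=4.2,interpolation=cv2.INTER_CUBIC))
E
```

```text
foot [490.9 -94.5  69.1] z 113.3 ft [ 0.2 -0.1 -2.5] w 46.3 t 14.25
pack down [ 0.062  0.137 -0.989] yaw y 9.2
66 [-0.07  0.03  0.3 ]
40 [-0.47 -0.13  2.87]
4 [-1.03 -0.36  6.42]
```

View pics/s8.png

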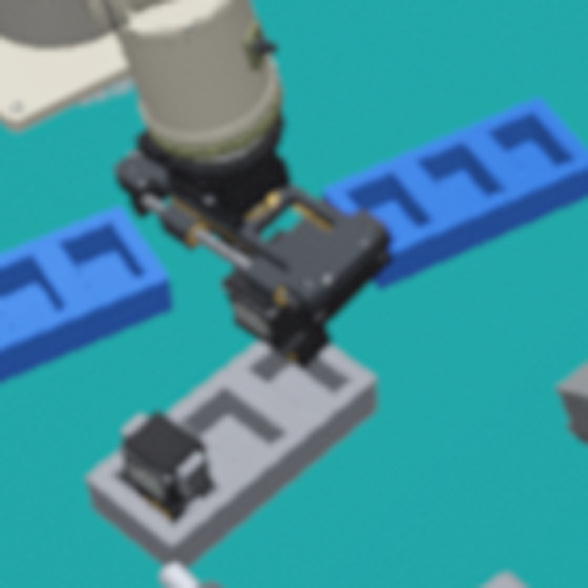

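View pics/w8.png

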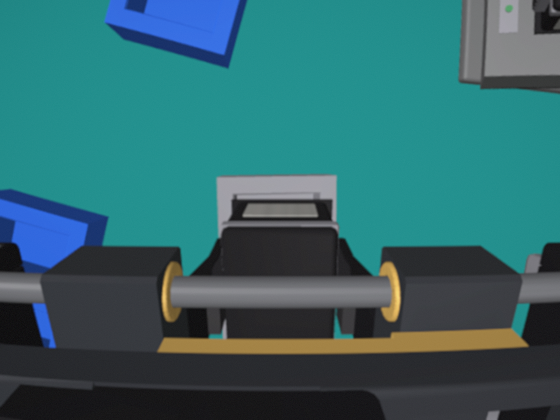

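Emit:
send_rows --rows '[{"claw": 1,"travel": [-0.15,-0.1,1],"turn": 0},{"claw": 1,"travel": [-0.15,-0.1,1],"turn": 0},{"claw": 1,"travel": [-0.15,-0.1,1],"turn": 0},{"claw": 1,"travel": [-0.15,-0.1,1],"turn": 0},{"claw": 1,"travel": [0,0,0],"turn": 0}]'

```text
time_s: 14.85
ee_pos: [486.7, -99.8, 71.3]
orientation: [-1.972, -2.331, -0.228]
ft_force: [0.1, 0.4, -3.0]
width: 45.9
```

```bash
python3 foot.py;  python3 - <<'E'
from h import *
cv2.imwrite("pics/w9.png",manip.snapshot("wrist")[:,:,::-1])
s=manip.snapshot("scene")[:,:,::-1]
cv2.imwrite("pics/s9.png",cv2.resize(s[140:280,170:310],None,fx=4.2,fy=4.2,interpolation=cv2.INTER_CUBIC))
E
```

```text
foot [488.5 -94.   27.1] z 71.3 ft [ 0.1  0.4 -3. ] w 45.9 t 14.85
pack down [ 0.06   0.137 -0.989] yaw y 9.3
66 [ 0.5   0.52 -3.84]
40 [ 0.1   0.36 -1.27]
4 [-0.46  0.13  2.28]
```

View pics/s9.png

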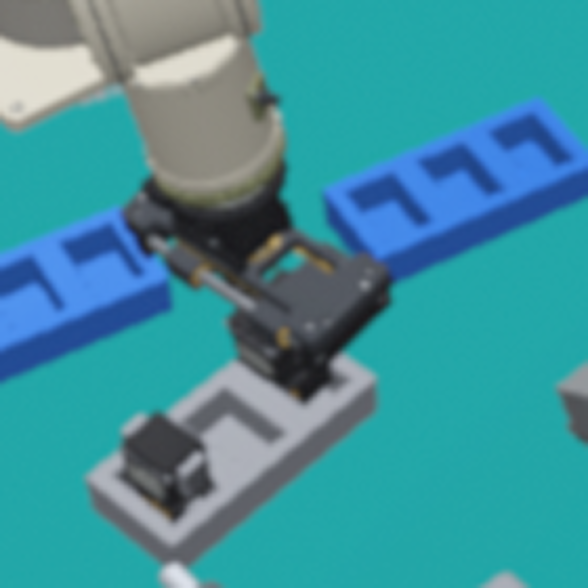

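View pics/w9.png

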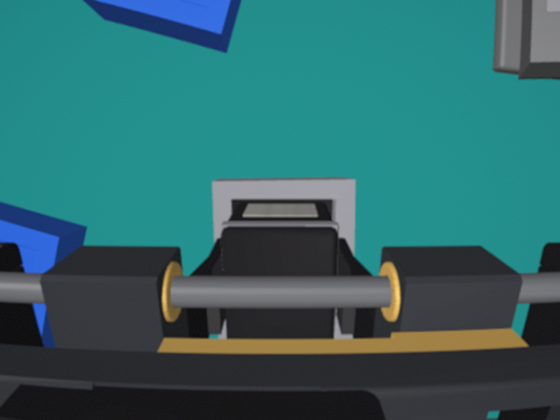

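Emit:
send_rows --rows '[{"claw": 1,"travel": [-0.08,0,0.45],"turn": 0},{"claw": 1,"travel": [-0.08,0,0.45],"turn": 0},{"claw": 1,"travel": [-0.08,0,0.45],"turn": 0},{"claw": 1,"travel": [-0.08,0,0.4],"turn": 0},{"claw": 1,"travel": [0,0,0],"turn": 0}]'

```text
time_s: 15.45
ee_pos: [488.7, -100.3, 54.7]
orientation: [-1.973, -2.333, -0.229]
ft_force: [0.3, 0.9, -2.2]
width: 46.5
```

```bash
python3 foot.py
```

```text
foot [490.6 -94.5  10.5] z 54.7 ft [ 0.3  0.9 -2.2] w 46.5 t 15.45
pack down [ 0.062  0.137 -0.989] yaw y 9.3
66 [ 0.84  0.43 -5.47]
40 [ 0.44  0.26 -2.9 ]
4 [-0.12  0.03  0.64]
```

Contact expected about 4 mm lower; descend in small steps, watching the force.

Emit:
send_rows --rows '[{"claw": 1,"travel": [-0.04,0,0.2],"turn": 0},{"claw": 1,"travel": [-0.04,0,0.2],"turn": 0},{"claw": 1,"travel": [0,0,0],"turn": 0}]'

```text
time_s: 15.75
ee_pos: [489.9, -100.3, 51.8]
orientation: [-1.974, -2.334, -0.231]
ft_force: [-0.8, 1.5, 3.0]
width: 46.0
```

```bash
python3 foot.py
```

```text
foot [491.9 -94.6   7.6] z 51.8 ft [-0.8  1.5  3. ] w 46.0 t 15.75
pack down [ 0.064  0.137 -0.989] yaw y 9.3
66 [ 0.91  0.34 -5.76]
40 [ 0.51  0.17 -3.2 ]
4 [-0.05 -0.07  0.35]
```

Emit:
send_rows --rows '[{"claw": 1,"travel": [-0.02,0,0.1],"turn": 0},{"claw": 1,"travel": [-0.02,0,0.1],"turn": 0},{"claw": 1,"travel": [0,0,0],"turn": 0}]' --grip_force 20

```text
time_s: 16.05
ee_pos: [490.6, -100.2, 50.5]
orientation: [-1.974, -2.335, -0.232]
ft_force: [-1.7, 2.9, 10.6]
width: 45.9
```

```bash
python3 foot.py
```

```text
foot [492.7 -94.4   6.3] z 50.5 ft [-1.7  2.9 10.6] w 45.9 t 16.05
pack down [ 0.065  0.137 -0.989] yaw y 9.3
66 [ 0.93  0.27 -5.89]
40 [ 0.53  0.1  -3.33]
4 [-0.03 -0.14  0.22]
```

Emit:
send_rows --rows '[{"claw": -0.1,"travel": [0,0,0],"turn": 0},{"claw": -0.2,"travel": [0,0,0],"turn": 0},{"claw": -0.3,"travel": [0,0,0],"turn": 0},{"claw": -0.4,"travel": [0,0,0],"turn": 0},{"claw": -0.5,"travel": [0,0,0],"turn": 0},{"claw": -0.7,"travel": [0,0,0],"turn": 0},{"claw": -1,"travel": [0,0,0],"turn": 0},{"claw": -1,"travel": [0,0,0],"turn": 0},{"claw": -1,"travel": [0,0,0],"turn": 0}]'

```text
time_s: 16.95
ee_pos: [489.3, -100.7, 49.2]
orientation: [-1.974, -2.333, -0.229]
ft_force: [0.7, 0.6, 0.2]
width: 85.0
```

```bash
python3 foot.py;  python3 - <<'E'
from h import *
cv2.imwrite("pics/w10.png",manip.snapshot("wrist")[:,:,::-1])
s=manip.snapshot("scene")[:,:,::-1]
cv2.imwrite("pics/s10.png",cv2.resize(s[140:280,170:310],None,fx=4.2,fy=4.2,interpolation=cv2.INTER_CUBIC))
E
```

```text
foot [491.3 -95.    4.9] z 49.2 ft [0.7 0.6 0.2] w 85.0 t 16.95
pack down [ 0.063  0.136 -0.989] yaw y 9.2
66 [ 0.98  0.41 -6.01]
40 [ 0.58  0.24 -3.45]
4 [0.02 0.01 0.1 ]
```

View pics/s10.png

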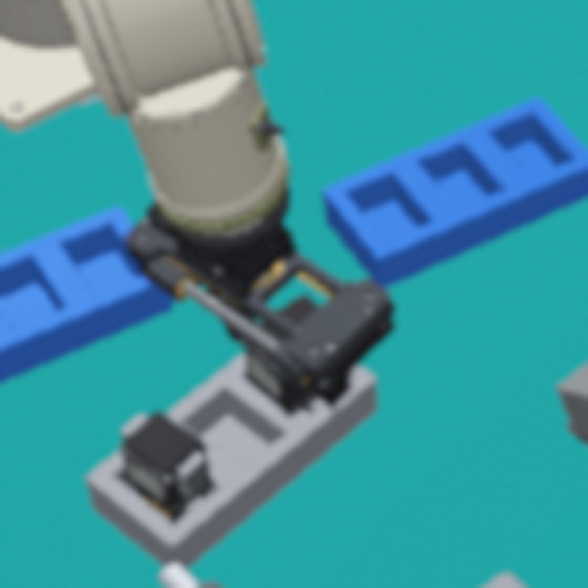

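View pics/w10.png

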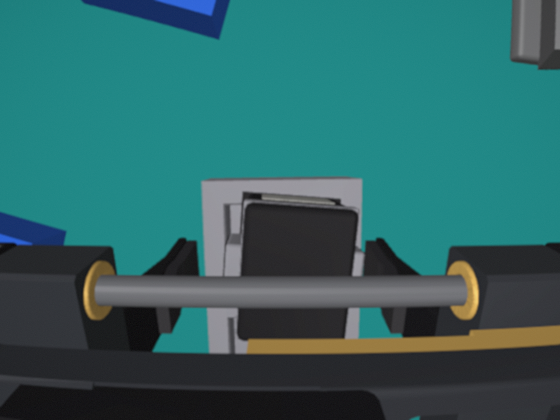

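Emit:
send_rows --rows '[{"claw": -1,"travel": [0,0.4,0],"turn": 0},{"claw": -1,"travel": [0.08,0.03,-0.5],"turn": 0},{"claw": -1,"travel": [0.15,0.06,-1],"turn": 0},{"claw": -1,"travel": [0.3,0.12,-2],"turn": 0},{"claw": -1,"travel": [0.3,0.12,-2],"turn": 0},{"claw": -1,"travel": [0.3,0.12,-2],"turn": 0},{"claw": -1,"travel": [0.4,0.2,-3],"turn": 0},{"claw": -1,"travel": [0.4,0.2,-3],"turn": 0}]'

```text
time_s: 17.85
ee_pos: [493.2, -101.8, 188.1]
orientation: [-1.974, -2.334, -0.23]
ft_force: [0.4, -0.2, 0.1]
width: 86.8
```

Emit:
send_rows --rows '[{"claw": -1,"travel": [0,-3,-3],"turn": 0},{"claw": -1,"travel": [0,-3,-3],"turn": 0},{"claw": -1,"travel": [0,-3,-3],"turn": 0},{"claw": -1,"travel": [0,0,0],"turn": 0},{"claw": -1,"travel": [0,0,0],"turn": 0}]'

```text
time_s: 18.35
ee_pos: [401.4, -131.2, 270.5]
orientation: [-1.976, -2.335, -0.232]
ft_force: [-0.1, 0.3, 0.5]
width: 86.7
```

```bash
python3 st.py|head -1;  python3 - <<'E'
from h import *
np.savez("w11.npz",**{k:v for k,v in zip("Kkrt",cam("wrist"))})
cv2.imwrite("pics/w11.png",manip.snapshot("wrist")[:,:,::-1])
s=manip.snapshot("scene")[:,:,::-1]; t=manip.snapshot("top")[:,:,::-1]
cv2.imwrite("pics/scene11.png",s);cv2.imwrite("pics/top11.png",t)
cv2.imwrite("pics/s11.png",cv2.resize(s[185:285,180:340],None,fx=5,fy=5,interpolation=cv2.INTER_CUBIC)[:,:800])
cv2.imwrite("pics/t11.png",cv2.resize(t[140:240,220:380],None,fx=5,fy=5,interpolation=cv2.INTER_CUBIC))
E
```

```text
t 18.35 q [ 0.357 -0.121 -0.009  1.868 -0.171  1.414  0.542] p [ 401.4 -131.2  270.5] w 86.7 f [-0.1  0.3  0.5]
```

View pics/s11.png

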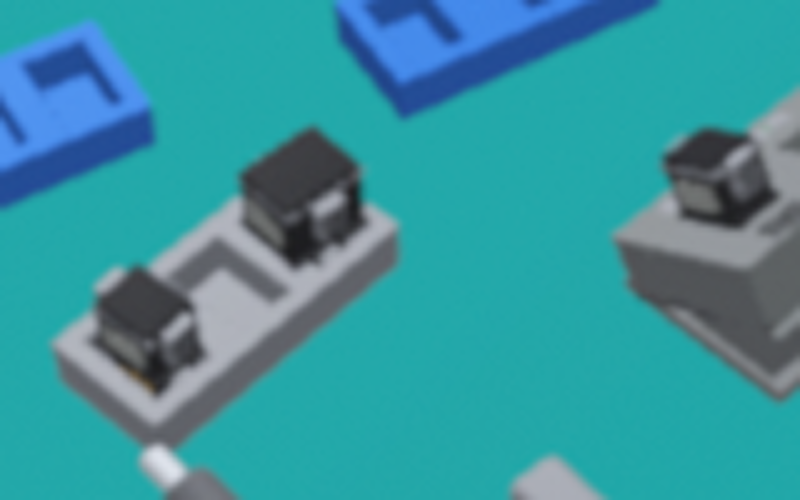

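View pics/w11.png

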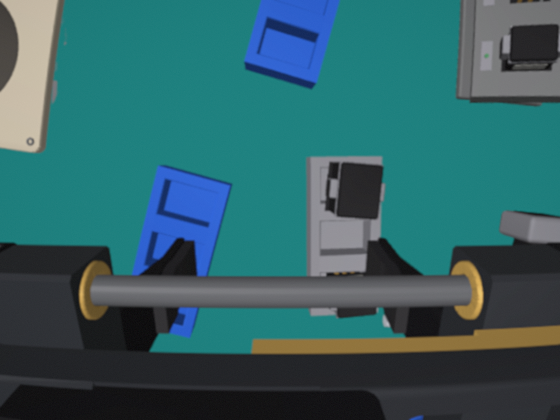

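View pics/t11.png

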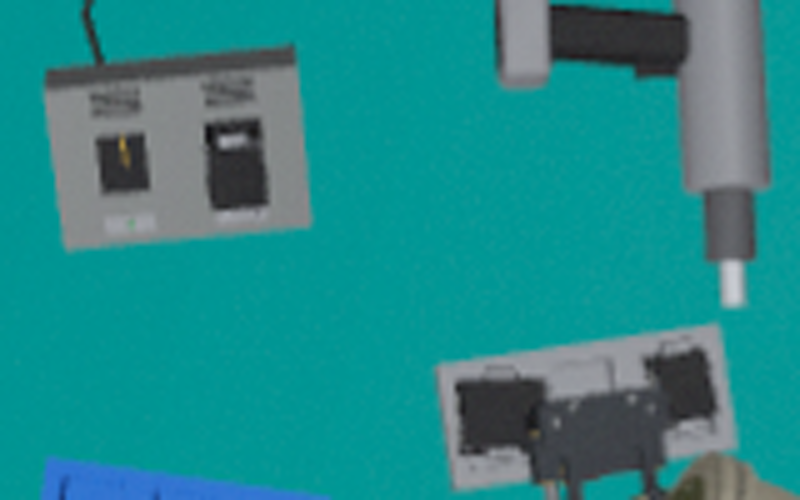

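Run:
```python
import cv2
s=cv2.imread("pics/w11.png");c=cv2.imread("pics/scene11.png")
cv2.imwrite("pics/w11z.png",cv2.resize(s[150:255,295:395],None,fx=5.5,fy=5.5,interpolation=cv2.INTER_CUBIC))
cv2.imwrite("pics/s11z.png",cv2.resize(c[205:245,220:265],None,fx=13,fy=13,interpolation=cv2.INTER_CUBIC))
```

```text
(no output)
```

View pics/w11z.png

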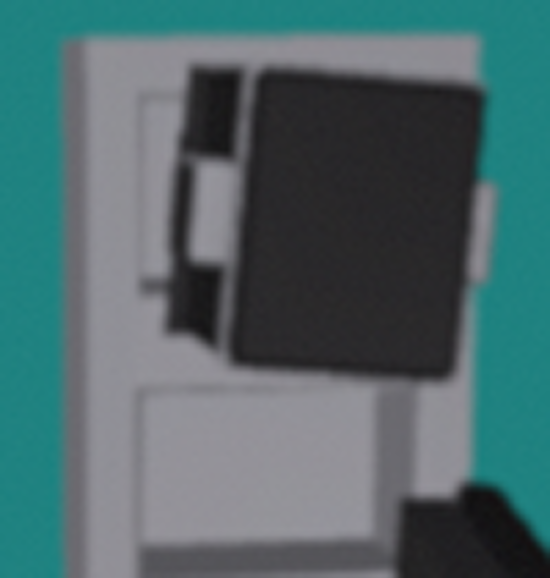

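View pics/s11z.png

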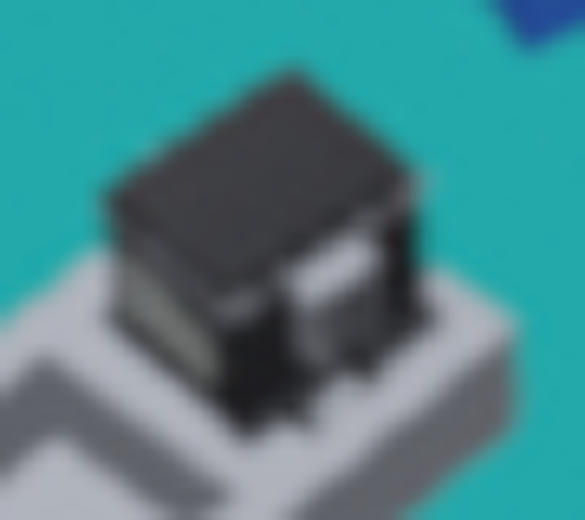

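Run:
```python
from h import *
d=np.load("w11.npz"); W=(d["K"],float(d["k"]),d["r"],d["t"]); S=cam("scene")
w=lambda x,y:(295+(x-2.25)/5.5,150+(y-2.25)/5.5); s=lambda x,y:(220+(x-6)/13,205+(y-6)/13)
# -x+y, +x+y, +x-y, -x-y
A=[(255,68),(485,88),(455,378),(230,362)]; B=[(290,62),(418,185),(225,300),(105,195)]
P=[]
for a,b in zip(A,B):
    r=[ray(W,*w(*a)),ray(S,*s(*b))]; X=tri(r); P.append(X); print(X.round(1),np.linalg.norm(np.cross(X-r[0][0],r[0][1])).round(2))
P=np.array(P); c=P.mean(0); print("centre",c,"sizes",[np.linalg.norm(P[i]-P[(i+1)%4]).round(1) for i in range(4)])
U,_,V=np.linalg.svd(P-c);print("normal",V[2])
for n,C,f,Q in(("w",W,w,A),("s",S,s,B)):
    Z=np.array([onz(C,*f(*q),88) for q in Q]);print(n,Z.mean(0).round(1),[np.linalg.norm(Z[i]-Z[(i+1)%4]).round(1) for i in range(4)])
yaw=np.radians(9.7);e=c[:2]-[491.4,-94.6];print("rack frame off",e@[np.cos(yaw),np.sin(yaw)],e@[-np.sin(yaw),np.cos(yaw)])
a=cv2.imread("pics/scene0.png").astype(int);b=cv2.imread("pics/scene11.png").astype(int);D=np.abs(a-b).max(2)
for n,(u0,v0,u1,v1) in dict(slim=(312,208,334,232),spare=(197,235,222,262),riv=(205,272,310,345),die=(103,275,136,312),bin=(330,114,388,162)).items(): print(n,(D[v0:v1,u0:u1]>40).sum())
```

```text
[467.7 -71.3  85.6] 0.32
[513.6 -68.1  82.5] 0.29
[ 517.4 -123.7   86.4] 0.36
[ 473.7 -126.9   84.2] 1.02
centre [493.09253252 -97.49861966  84.70847498] sizes [np.float64(46.1), np.float64(55.8), np.float64(43.9), np.float64(55.9)]
normal [-0.01013805 -0.02320925 -0.99967922]
w [491.9 -97.7  88. ] [np.float64(44.9), np.float64(55.9), np.float64(44.6), np.float64(55.8)]
s [495.7 -98.7  88. ] [np.float64(48.0), np.float64(53.0), np.float64(41.8), np.float64(55.9)]
rack frame off 1.1799485507826513 -3.142353207280825
slim 31
spare 0
riv 0
die 0
bin 0
```

```bash
python3 -c "
from rig import manip
print(manip.hand_in())"
```

```text
the job is handed in; nothing more can be done
None
```

The large pack is out of the charger and standing upright in rack pocket2, with the gripper open and clear, and the job is handed in at 18.6 s of the 42 s. No verdict was reported.

**How it went**
- **Tilt:** the moves cannot tilt the tool directly. I pushed the arm against its outer reach limit, which tipped the tool outward. It was about 2.5° short of the bay's 30° slope when I gripped.
- **Lift:** I pinched both tabs to an opening of about 47 mm, which is fully in. The pack came out along the bay axis with 3 N or less on the wrist after each step.
- **Placing:** I brought the tool back towards vertical at the inner reach limit. A lean of about 8° remained, and the pack settled upright when I let go.

**Last checks**
- **Position:** the cap centre is about 1 mm (x) and 3 mm (y) from the pocket centre, against 14 mm allowed.
- **Upright:** the cap is within about 1.5° of level.
- **Height:** two views together put the cap at about 85 mm, where 88 mm is expected. That fits a seated pack only within the roughly 3 mm measuring error, so it does not prove the 5 mm limit.
- **Tabs:** they look sprung out in the pictures, but I did not measure them.
- **Bystanders:** the areas around the spare pack, riveter, die block and bin are unchanged from the first picture. Around the slim pack 31 pixels changed, probably because the large pack behind it is gone; it looks in place, but I did not measure its position.

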